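Divert the fume extraction to the board and start the fan

ROBOT

A 7-joint arm with a two-finger parallel gripper is mounted at the origin on the work surface. World frame = base frame: x ahead of the robot, y to its left, z up, the work surface at z = 0. Lengths are in m, angles in rad, forces in N, time in s.
With the tool pointing down it reaches from about 0.35 to 0.9 m from the base axis. Payload 8.1 kg.
Tool frame: the origin (TCP) lies between the finger pads; the fingertips stand 17 mm ahead of it and the grasp point (between the pads) lies 2 mm behind it; z points along the fingers, y is the line along which they close (so a half turn about z gives the same grasp; the last joint's range is limited). The gripper opens to 92 mm and grips with 3 to 60 N. Pads are 19 mm wide; open, the fingers measure 130 mm over their backs; the gripper's body (75 mm by 190 mm) begins 47 mm behind the grasp point.
Start: joints at [1.066, 0.434, 0.025, 1.573, -0.012, 1.134, -0.075], TCP at [0.244, -0.575, 0.244] pointing down, gripper open.
Joint ranges: [-2.62, 2.62], [-0.44, 2.09], [-1.27, 1.32], [0.08, 2.57], [-1.32, 4.46], [0.12, 2], [-2.74, 2.74]. Speed limits (rad/s): [2.22, 2.22, 3.01, 3.01, 3.14, 3.14, 3.14].

INTERFACE

Orientations are given as a rotation vector (axis times angle).
In Python, from cell import observe, get_image, calibration, sign_off, look_for, regions_of, landmark_of gives the robot as it stands.
- The arm moves only by the tool jog_arm, never from a script. Its argument "plan" is a list of rows, each an object with "offset": the shift along the tool's x, y, z normalised to -1 to 1, where 1 is 0.15 m, a list of three; "twist": the turn, a rotation vector about the tool's x, y, z normalised to -1 to 1, where 1 is 2 pi rad, a list of three; "fingers": the gripper command: -1 is shut, 1 is fully open, values between are in proportion. In form: [{"offset": [x, y, z], "twist": [ax, ay, az], "fingers": fingers}, ...]. A call has 1 to 20 rows; each row is the pose to reach, as a shift and turn from the pose commanded when the call began, along the tool's axes at that moment, turning the shorter way round; what a row does not reach only later rows make up. A row lasts 1/8 s, in which the tool goes at most 62.5 mm and 10.7 degrees, less where a joint would pass 70% of its speed; a pose out of reach is approached as far as the arm can. A call with a number of a shift or a turn outside -1 to 1 is refused whole. A call with a gripper value outside its range is refused whole. The fingers move at their own pace and stop on an object; "newtons" is the grip in N (left out, the last holds). Time passes only in rows, so rows that repeat a pose let the fingers close. It gives the time, the measured TCP pose, the force, the opening and the grip force at its end, in the units of the state.
- observe(): the state, without advancing time (a new reading comes with each control period).
- get_image(name): name is "side" or "top"; returns the picture (420x560x3 uint8, red, green, blue); there is no depth.
- calibration(name): a dict with "fov_y" (degrees; the focal length in pixels is half the picture's height over the tangent of half this angle, whatever the lens; pixels are square), "cx", "cy" (the principal point, pixels), "position" and "attitude" of the camera in the world. Camera axes: x right, y down, z forward; pixel columns grow to the right and rows downward; lengths in m; the calibration is good to about 2 mm. A picture is of the moment at which its call begins. calibration takes no time and is no camera call.
- sign_off(): hands the job in; it is judged then, once.
Trained networks look in the newest picture that a camera, given by its name, has taken for a name from the list of things; names that differ only in an ending like _2 or _b are one class to them, and where a whole thing is asked for, a point or a joint stands for the part that bears it (a point fixed in the world has none). Each returns a list of dicts, best first, with "conf" (0 to 1); they miss things now and then, are a little off and sometimes report something else, mostly with a low value. They report only what shows in the picture. A call takes as long as a camera call. They do not tell look-alikes from the thing itself.
- look_for(thing, camera): "box" ([left, top, width, height] as shares, 0 to 1, of the picture: columns of its width, rows of its height, round what is visible of it).
- regions_of(thing, camera): "region" (420x560 bool, what is visible of it) and "box" ([left, top, width, height] as shares, 0 to 1, of the picture: columns of its width, rows of its height, round what is visible of it).
- landmark_of(thing, camera): "at" ([row, column] as shares, 0 to 1, of the picture: columns of its width, rows of its height: a listed point, or the origin of a listed thing).
The state is a dict: "clock": time; "joints": joint angles; "dq": joint speeds; "joint_efforts": joint torques, N m; "position": TCP position; "ee_rot": TCP orientation; "force": force on the tool from outside, world axes, zero at the start; "ft_torque": the same for the moment, N m; "width": opening from 0.0 (shut) to 1.0 (fully open); "gripper_force": force on a finger pad.
Only numpy, scipy, OpenCV 4.12 (cv2) and the standard library are available. Lean on these libraries where they do the work, as an engineer would, in place of code of your own. Each camera call takes 0.05 s, during which the arm holds its last target. There are 200 camera calls.

TASK

Prepare the fume extraction for soldering: with one fingertip, push the pointer lever on top of the extractor round until it points straight at the suction hood that has the circuit board in its holder standing in front of it, and then press the fan button on top of the extractor all the way down and let it go. Only push the lever from the side: do not pinch it or lean on it from above. Do not press the fan button before the lever is set, and leave the board, the solder spool, the cleaning pot and the screwdriver where they are.

Things in the scene. Friction and masses are not known exactly. Their poses are not given: they have to be found in the camera images.
- lever_axis (a point): point on the lever's upright turning axis, half-way up its blade, 115 mm above the bench, at the middle of the fixed extractor drum (grey, 208 mm across, flat lid 85 mm above the bench). x points along the lever to its tip, z up. The lever sits on a steel turning disc of 44 mm radius, top 98 mm above the bench; beyond the disc there are 15 mm free between blade and lid
- lever_tip (a point): tip of the lever, 107 mm from the axis, 115 mm above the bench. The lever is a level black blade 14 mm wide, underside 100 mm and top 130 mm above the bench, from 15 mm behind the axis to 100 mm ahead of it, then a wedge point
- lever (a joint): angle of the lever in rad: 0 points at the middle hood, growing counter-clockwise seen from above; -1.4 points at the right hood, 1.4 at the left; stops at -1.85 and 1.85; starts between middle and left. It turns stiffly (about 1.7 N sideways 75 mm from the axis), stays where it is left, has no notches
- outlet_right (a point): centre of the mouth of the right suction hood, 150 mm from the lever's axis, 45 mm above the bench; a black round cone 86 mm across on a metal pipe stub (top of the hood 88 mm above the bench). The point's axes are the drum's: x towards the middle hood, z up
- outlet_middle (a point): centre of the mouth of the middle suction hood, same form; it faces away from the robot
- outlet_left (a point): centre of the mouth of the left suction hood, same form
- fan_top (a point): centre of the top face of the fan button, a white round push button 28 mm across (top 107 mm above the bench, 10 mm proud of its round grey housing, 44 mm across) on the drum's lid, 79 mm from the lever's axis on the side opposite the middle hood; it is pressed straight down
- fan (a joint): travel of the fan button in m: 0 up, 0.006 fully pressed; a spring returns it, about 4 N when fully down
- board_holder: loose holder with a level green circuit board, 86 x 54 mm, 78 mm high; origin under its centre on the bench. It stands about 70 mm in front of the mouth of one of the three hoods
- spool: loose spool of solder standing upright, 60 mm across, 48 mm high, in front of another hood; origin under its centre; leave alone
- pot: loose open steel pot with brass wool for cleaning tips, 68 mm across, 55 mm high, in front of another hood; origin under its centre; leave alone
- screwdriver: loose screwdriver 170 mm long with a red handle, lying on the bench beside the drum; leave alone
Not all that is in view belongs to the job. What is shaped like the board_holder but orange or purple is not meant.

How it is judged:
By the outcome, as a careful person would: the job done as asked, in the order asked, and still so for the second after the job is handed in, with the robot touching nothing.
It also fails if it takes over 48 s, if anything falls off the work surface, if the arm or the gripper's body presses on something with over 40 N, if the wrist force passes 120 N, or if a joint passes its speed limit or range.

## Working session

There is one attempt and no reset: what is moved stays moved. The work goes in short steps, Python scripts to look and compute and a tool call to move; the robot and the scene stay as the last step left them, time stands still between calls to the robot, and variables do not carry over. Pictures are saved under pics/ and viewed, at most 10 in all, crops included, and the job is handed in when it is done.

Besides the shell and the picture viewer there is one more tool, called after "Emit:" by a JSON object that holds its "method" and its "body". jog_arm: Moves the arm, as the interface text tells. Scaled input: -1 to 1 covers 0.15 m each way for a shift and 2 pi rad each way for a turn. Its arguments: {"type":"object","properties":{"plan":{"type":"array","items":{"type":"object","properties":{"offset":{"type":"array","items":{"type":"number","minimum":-1,"maximum":1}},"twist":{"type":"array","items":{"type":"number","minimum":-1,"maximum":1}},"fingers":{"type":"number"}}}},"newtons":{"type":"number"}},"required":["plan"]}

```bash
mkdir -p pics; ls
cat > h.py <<'E'
import numpy as np, cv2
from cell import *
from scipy.spatial.transform import Rotation as R
def ray(cam,rc):
    c=calibration(cam); f=210/np.tan(np.radians(c['fov_y'])/2)
    A=np.array(c['attitude']); A=R.from_rotvec(A).as_matrix() if A.shape==(3,) else A
    d=A@np.array([(rc[1]-c['cx'])/f,(rc[0]-c['cy'])/f,1]); return np.array(c['position']),d
def at_z(cam,rc,z):
    p,d=ray(cam,rc); return (p+d*(z-p[2])/d[2])
E
python3 - <<'E'
from h import *
for n in ('top','side'):
    cv2.imwrite(f'pics/{n}0.png',get_image(n)[:,:,::-1]); print(calibration(n))
Z=dict(lever_axis=.115,lever_tip=.115,outlet_right=.045,outlet_middle=.045,outlet_left=.045,fan_top=.107,board_holder=0,spool=0,pot=0,screwdriver=0.01)
for t,z in Z.items():
    for n in ('top','side'):
        for r in landmark_of(t,n)[:3]:
            rc=np.array(r['at'])*[420,560]; print(t,n,round(r['conf'],2),rc.round(1),at_z(n,rc,z).round(4))
print(observe())
E
```

```text
pics
{'fov_y': 45.948312425574656, 'cx': 272.5212093411679, 'cy': 212.49138800162243, 'position': array([ 0.46617905, -0.03348388,  1.40072366]), 'attitude': array([-2.16805115,  2.17405312, -0.09796721])}
{'fov_y': 43.96810533057726, 'cx': 271.65835307827143, 'cy': 220.74166522706597, 'position': array([0.43370763, 1.01508682, 0.71338395]), 'attitude': array([-0.23662941,  2.66521942, -1.5075213 ])}
lever_axis top 0.92 [231.9 266.7] [ 0.5373 -0.0131  0.115 ]
lever_axis side 0.81 [211.  293.9] [ 0.5491 -0.0176  0.115 ]
lever_axis side 0.56 [221.9 255.1] [0.6274 0.0469 0.115 ]
lever_tip top 0.98 [200.3 240.1] [0.6202 0.0565 0.115 ]
lever_tip side 0.97 [223.3 257.1] [0.6218 0.052  0.115 ]
outlet_right top 0.74 [205.2 317.6] [ 0.6143 -0.152   0.045 ]
outlet_right side 0.91 [205.9 269.8] [ 0.628  -0.1528  0.045 ]
outlet_middle top 0.56 [178.1 249.7] [0.6904 0.035  0.045 ]
outlet_middle side 0.64 [240.5 232.4] [0.6856 0.0261 0.045 ]
outlet_left top 0.62 [241.6 215.6] [0.5151 0.128  0.045 ]
outlet_left top 0.4 [242.6 188.9] [0.5125 0.201  0.045 ]
outlet_left side 0.81 [278.7 295.2] [0.5223
[... 994 characters left out ...]
1  ]
{'clock': 1.1, 'joints': array([ 1.06640565,  0.43448828,  0.02500307,  1.57320583, -0.01158668,
        1.13396125, -0.07511612]), 'dq': array([ 0.0009631 , -0.00027619, -0.00086769,  0.00017226,  0.00028562,
       -0.00067711, -0.00081338]), 'joint_efforts': array([-3.52984125e-04, -6.67694879e+01,  9.83295590e-01, -3.14812231e+01,
       -6.07056543e-02,  3.26858042e-02,  2.23873775e-05]), 'position': array([ 0.24439693, -0.57526079,  0.24374691]), 'ee_rot': array([ 3.07835623e+00,  6.26726201e-01, -2.54826044e-06]), 'force': array([ 0.12085031, -0.01637869, -0.43418291]), 'ft_torque': array([ 0.02095613, -0.01781835,  0.01188415]), 'gripper_force': 0.0, 'width': 0.9976966705511692}
```

Run:
```python
import cv2
a=cv2.imread('pics/top0.png')[90:330,150:430];cv2.imwrite('pics/t1.png',cv2.resize(a,None,fx=2.5,fy=2.5,interpolation=2))
a=cv2.imread('pics/side0.png')[140:350,170:430];cv2.imwrite('pics/s1.png',cv2.resize(a,None,fx=2.5,fy=2.5,interpolation=2))
```

```text
(no output)
```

View pics/t1.png

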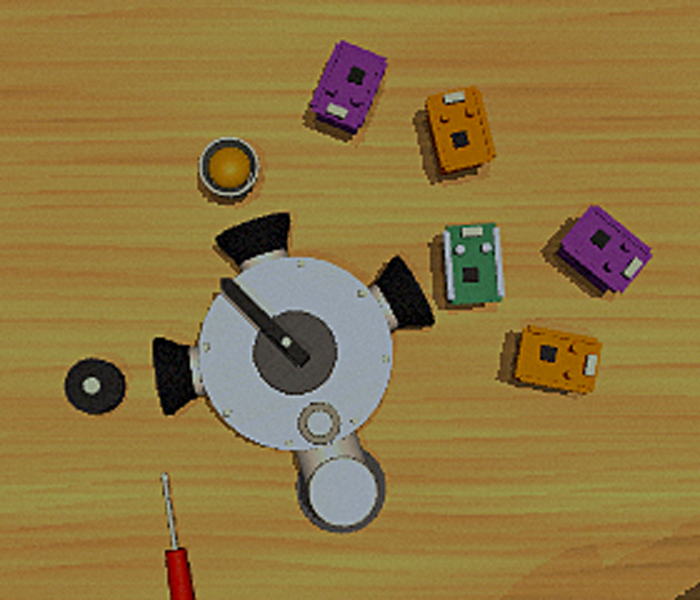

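View pics/s1.png

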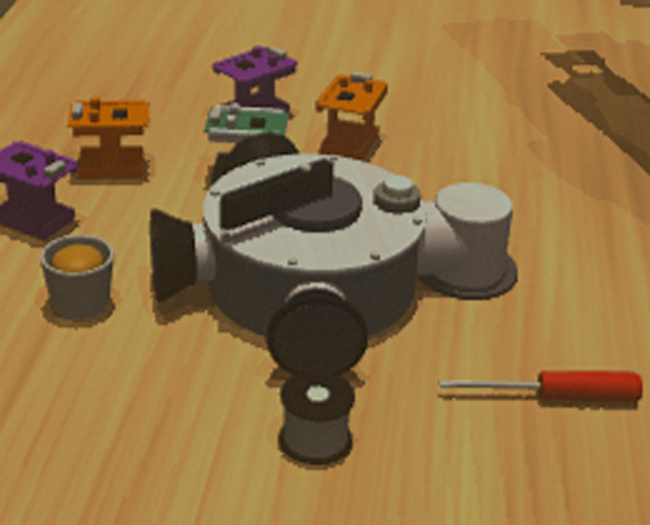

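The green board stands in front of the right hood (top crop about 473,263), so the target lever angle is -1.4. The spool is in front of the left hood and the pot in front of the middle one. The lever (tip at about 225,283) points between the middle and left hoods. Next I'll refine the drum geometry.

```bash
cat >> h.py <<'E'
from scipy.optimize import least_squares
def drum(im):
    hsv=cv2.cvtColor(im,cv2.COLOR_RGB2HSV); m=((hsv[...,1]<70)&(hsv[...,2]>110)).astype(np.uint8)
    m=cv2.morphologyEx(m,cv2.MORPH_OPEN,np.ones((3,3)))
    cs=cv2.findContours(m,cv2.RETR_EXTERNAL,cv2.CHAIN_APPROX_NONE)[0]; c=max(cs,key=cv2.contourArea)[:,0,:]
    P=np.array([at_z('top',(r,q),.085)[:2] for q,r in c])
    s=least_squares(lambda v:np.hypot(*(P-v[:2]).T)-v[2],[.537,-.015,.104],loss='cauchy',f_scale=.001)
    return s.x
def pca(im,sel,z):
    r,c=np.nonzero(sel); P=np.array([at_z('top',(a,b),z)[:2] for a,b in zip(r,c)]); m=P.mean(0)
    w,v=np.linalg.eigh(np.cov((P-m).T)); return m,v[:,1],P
E
python3 - <<'E'
from h import *
im=get_image('top'); x=drum(im); print('drum',x); C=x[:2]
for t,z,off in (('fan_top',.107,np.pi),('outlet_left',.045,-1.4),('outlet_middle',.045,0),('outlet_right',.045,1.4),('lever_tip',.115,0),('lever',.13,0)):
  if t!='lever':
    for n in ('top','side'):
      for r in landmark_of(t,n)[:1]:
        p=at_z(n,np.array(r['at'])*[420,560],z)[:2]-C; print(t,n,np.hypot(*p).round(4),(np.arctan2(p[1],p[0])+off).round(3))
  for r in regions_of(t,'top')[:2]:
    m,v,P=pca(im,r['region'],z if t!='lever_tip' else .13); p=m-C; print(' region',t,round(r['conf'],2),len(P),m.round(4),np.hypot(*p).round(4),np.arctan2(p[1],p[0])+off,np.arctan(v[1]/v[0]))
g=cv2.cvtColor(im,cv2.COLOR_RGB2GRAY)
b=cv2.resize(g[245:275,260:295],None,fx=8,fy=8,interpolation=2)
h=cv2.HoughCircles(b,cv2.HOUGH_GRADIENT,1,10,param1=60,param2=20,minRadius=30,maxRadius=90)
print(h)
if h is not None:
  for q in h[0][:3]:
    p=at_z('top',(245+(q[1]-3.5)/8,260+(q[0]-3.5)/8),.102)[:2]; d=p-C; print(p,np.hypot(*d),np.arctan2(d[1],d[0])+np.pi, q[2])
o=observe(); print(R.from_rotvec(o['ee_rot']).as_matrix().round(4))
E
```

```text
drum [ 0.54224572 -0.01519052  0.1020485 ]
fan_top top 0.0803 0.213
fan_top side 0.0744 0.394
 region fan_top 0.54 90 [ 0.467  -0.0419] 0.0798 0.34163109051339413 0.3298619951436718
outlet_left top 0.1456 0.393
outlet_left side 0.1601 0.295Traceback (most recent call last):
  File "<stdin>", line 9, in <module>
  File "h.py", line 19, in pca
    r,c=np.nonzero(sel); P=np.array([at_z('top',(a,b),z)[:2] for a,b in zip(r,c)]); m=P.mean(0)
                                     ~~~~^^^^^^^^^^^^^^^
  File "h.py", line 9, in at_z
    p,d=ray(cam,rc); return (p+d*(z-p[2])/d[2])
        ~~~^^^^^^^^
  File "h.py", line 5, in ray
    c=calibration(cam); f=210/np.tan(np.radians(c['fov_y'])/2)
ValueError: time passes only in moves, steps and waits
```

```bash
sed -i 's/^def ray/import functools\ncalibration=functools.lru_cache(calibration)\ndef ray/' h.py
python3 - <<'E'
from h import *
im=get_image('top'); x=drum(im); print('drum',x); C=x[:2]
for t,z,off in (('outlet_left',.045,-1.4),('outlet_middle',.045,0),('outlet_right',.045,1.4),('lever_tip',.115,0)):
    for n in ('top','side'):
      for r in landmark_of(t,n)[:1]:
        p=at_z(n,np.array(r['at'])*[420,560],z)[:2]-C; print(t,n,np.hypot(*p).round(4),(np.arctan2(p[1],p[0])+off).round(3))
for t in ('lever','fan_top'):
  for r in regions_of(t,'top')[:2]:
    m,v,P=pca(im,r['region'],.13 if t=='lever' else .107); p=m-C; print(' region',t,round(r['conf'],2),len(P),m.round(4),np.hypot(*p).round(4),np.arctan2(p[1],p[0]),np.arctan(v[1]/v[0]))
# black hoods (top rim at z~.045 centre silhouettes): mean direction
hsv=cv2.cvtColor(im,cv2.COLOR_RGB2HSV); m=(hsv[...,2]<45).astype(np.uint8)
n,l,s,c=cv2.connectedComponentsWithStats(m)
for i in range(1,n):
  if s[i,4]>80:
    p=at_z('top',c[i][::-1],.06)[:2]-C; print(s[i],c[i].round(1),np.hypot(*p).round(3),np.arctan2(p[1],p[0]).round(3))
o=observe(); print(R.from_rotvec(o['ee_rot']).as_matrix().round(4),o['clock'])
E
```

```text
drum [ 0.54225021 -0.01518692  0.10205044]
outlet_left top 0.1456 0.328
outlet_left side 0.1601 0.295
outlet_middle top 0.1463 0.316
outlet_middle side 0.1492 0.28
outlet_right top 0.003 2.576
outlet_right side 0.1621 0.386
lever_tip top 0.1078 0.75
lever_tip side 0.1042 0.702
 region lever 0.57 1016 [ 0.5475 -0.0087] 0.0083 0.887827731935297 0.7697155082339402
 region lever 0.23 7050 [ 0.5284 -0.0191] 0.0144 -2.8664224797179085 0.3346226858632073
[   0   56  560    6 1833] [282.8  58.2] 0.487 -0.088
[541  88  19  54 100] [545.7 117.8] 0.829 -1.186
[236 175  30  21 378] [251.9 184.5] 0.135 0.328
[300 193  24  30 376] [311.3 207.9] 0.134 -1.082
[239 202  35  35 267] [255.9 219.4] 0.046 0.789
[211 225  18  31 381] [218.8 239.3] 0.135 1.732
[176 234  24  22 375] [187.9 244.2] 0.219 1.73
[ 482  331   78   70 2601] [528.7 368.1] 0.777 -2.057
[ 220  385   87   35 1374] [267.4 407.6] 0.463 3.138
[[ 0.9204  0.391  -0.    ]
 [ 0.391  -0.9204  0.    ]
 [-0.     -0.     -1.    ]] 2.0
```

```bash
cat >> h.py <<'E'
C=np.array([.5422,-.0152])
def rel(p0,a0,p,a):
    d=np.array(p)-p0; c,s=np.cos(a0),np.sin(a0)
    return np.r_[np.array([d[0]*c+d[1]*s,d[0]*s-d[1]*c,-d[2]])/.15,-(a-a0)/2/np.pi].round(3)
def cont(th,off,z=.125,r=.08):
    u=np.array([np.cos(th),np.sin(th)]); n=np.array([-u[1],u[0]]); return np.r_[C+r*u+off*n,z]
E
python3 - <<'E'
from h import *
o=observe(); p=o['position']; a=.402; q=cont(.77,.055,.2); A=.77+np.pi
for i in range(4):
    p1=p+(q-p)/(4-i); a1=a+(A-a)/(4-i); print(rel(p,a,p1,a1)); p,a=p1,a1
print(p,a)
E
```

```text
[ 0.913 -0.798  0.073 -0.14 ]
[ 1.198  0.192  0.073 -0.14 ]
[ 0.618  1.044  0.073 -0.14 ]
[-0.408  1.142  0.073 -0.14 ]
[0.56134542 0.07997591 0.2       ] 3.911592653589793
```

Emit:
{"method": "jog_arm", "body": {"plan": [{"offset": [0.18, -0.16, 0.01], "twist": [0, 0, -0.028], "fingers": -1}, {"offset": [0.36, -0.32, 0.02], "twist": [0, 0, -0.056], "fingers": -1}, {"offset": [0.54, -0.48, 0.04], "twist": [0, 0, -0.084], "fingers": -1}, {"offset": [0.72, -0.64, 0.06], "twist": [0, 0, -0.112], "fingers": -1}, {"offset": [0.9, -0.8, 0.07], "twist": [0, 0, -0.14], "fingers": -1}, {"offset": [0.9, -0.8, 0.07], "twist": [0, 0, -0.14], "fingers": -1}], "newtons": 20}}

```text
clock: 2.75
position: [0.3234, -0.4094, 0.2334]
ee_rot: [-2.513, -1.885, -0.002]
force: [-0.4, -0.6, 1.0]
width: 0.397
gripper_force: 0.0
```

Emit:
{"method": "jog_arm", "body": {"plan": [{"offset": [0.25, 0.04, 0.02], "twist": [0, 0, -0.028], "fingers": -1}, {"offset": [0.5, 0.08, 0.03], "twist": [0, 0, -0.056], "fingers": -1}, {"offset": [0.75, 0.12, 0.05], "twist": [0, 0, -0.084], "fingers": -1}, {"offset": [1.0, 0.16, 0.07], "twist": [0, 0, -0.112], "fingers": -1}, {"offset": [1.0, 0.19, 0.07], "twist": [0, 0, -0.14], "fingers": -1}, {"offset": [1.0, 0.19, 0.07], "twist": [0, 0, -0.14], "fingers": -1}]}}

```text
clock: 3.5
position: [0.392, -0.2772, 0.2228]
ee_rot: [1.483, 2.769, -0.0]
force: [0.5, -0.8, -0.4]
width: 0.005
gripper_force: 0.0
```

```bash
cat >> h.py <<'E'
def now():
    o=observe(); M=R.from_rotvec(o['ee_rot']).as_matrix(); a=np.arctan2(M[1,0],M[0,0])%(2*np.pi); return o,o['position'],a
E
python3 - <<'E'
from h import *
o,p,a=now(); q=cont(.77,.055,.2); A=.77+np.pi; print(p,a,o['joints'].round(2),o['width'],o['clock'],o['force'])
for i in range(2):
    p1=p+(q-p)/(2-i); a1=a+(A-a)/(2-i); print(rel(p,a,p1,a1)); p,a=p1,a1
E
```

```text
[ 0.3919759  -0.27715859  0.22280509] 2.1582227982215882 [ 0.89  0.26 -0.46  1.91  0.14  1.    0.95] 0.004740918871075501 3.5 [ 0.46867022 -0.82744219 -0.39458994]
[ 0.678  1.13   0.076 -0.14 ]
[-0.435  1.244  0.076 -0.14 ]
```

Emit:
{"method": "jog_arm", "body": {"plan": [{"offset": [0.14, 0.23, 0.02], "twist": [0, 0, -0.028], "fingers": -1}, {"offset": [0.27, 0.45, 0.03], "twist": [0, 0, -0.056], "fingers": -1}, {"offset": [0.41, 0.68, 0.05], "twist": [0, 0, -0.084], "fingers": -1}, {"offset": [0.54, 0.9, 0.06], "twist": [0, 0, -0.112], "fingers": -1}, {"offset": [0.65, 1.0, 0.08], "twist": [0, 0, -0.14], "fingers": -1}, {"offset": [0.65, 1.0, 0.08], "twist": [0, 0, -0.14], "fingers": -1}]}}

```text
clock: 4.25
position: [0.4623, -0.1114, 0.2106]
ee_rot: [-0.163, -3.137, -0.001]
force: [0.3, -0.0, -0.3]
width: 0.008
gripper_force: 0.0
```

Run:
```python
from h import *
o,p,a=now(); q=cont(.77,.055,.2); A=.77+np.pi; print(p,a,o['joints'].round(2),o['clock'],o['force'])
for i in range(2):
    p1=p+(q-p)/(2-i); a1=a+(A-a)/(2-i); print(rel(p,a,p1,a1)); p,a=p1,a1
```

```text
[ 0.46225752 -0.11140743  0.21057913] 3.0374554543991326 [ 0.7   0.31 -0.71  1.93  0.24  0.99  1.34] 4.25 [ 0.29099318 -0.04275183 -0.25830754]
[-0.262  0.669  0.035 -0.07 ]
[-0.521  0.495  0.035 -0.07 ]
```

Emit:
{"method": "jog_arm", "body": {"plan": [{"offset": [-0.09, 0.22, 0.01], "twist": [0, 0, -0.023], "fingers": -1}, {"offset": [-0.17, 0.44, 0.02], "twist": [0, 0, -0.047], "fingers": -1}, {"offset": [-0.26, 0.67, 0.035], "twist": [0, 0, -0.07], "fingers": -1}, {"offset": [-0.26, 0.67, 0.035], "twist": [0, 0, -0.07], "fingers": -1}]}}

```text
clock: 4.75
position: [0.512, -0.0151, 0.2054]
ee_rot: [-0.524, 3.097, 0.002]
force: [-0.3, 0.1, -0.9]
width: 0.002
gripper_force: 0.0
```

Emit:
{"method": "jog_arm", "body": {"plan": [{"offset": [-0.17, 0.17, 0.01], "twist": [0, 0, -0.023], "fingers": -1}, {"offset": [-0.34, 0.33, 0.02], "twist": [0, 0, -0.047], "fingers": -1}, {"offset": [-0.52, 0.495, 0.035], "twist": [0, 0, -0.07], "fingers": -1}, {"offset": [-0.52, 0.495, 0.035], "twist": [0, 0, -0.07], "fingers": -1}]}}

```text
clock: 5.25
position: [0.5607, 0.0803, 0.1998]
ee_rot: [1.187, -2.909, -0.001]
force: [-0.3, -0.5, -0.1]
width: 0.006
gripper_force: 0.0
```

Run:
```python
from h import *
o,p,a=now(); print(p,a,o['joints'].round(2),o['clock'],o['force'])
print('down',rel(p,a,cont(.77,.055,.125),.77+np.pi))
p=cont(.77,.055,.125);a=.77+np.pi
for t in np.linspace(.77,-.92,14): print(t.round(2),rel(p,a,cont(t,.026),t+np.pi).tolist())
```

```text
[0.56070057 0.08033295 0.19980933] 3.9163629490756784 [ 0.38  0.54 -0.89  1.72  0.46  1.11  1.69] 5.25 [-0.34761811 -0.54690043 -0.07697366]
down [-0.001 -0.005  0.499  0.001]
0.77 [-0.0, -0.193, -0.0, -0.0]
0.64 [-0.018, -0.264, -0.0, 0.021]
0.51 [-0.027, -0.336, -0.0, 0.041]
0.38 [-0.026, -0.409, -0.0, 0.062]
0.25 [-0.016, -0.481, -0.0, 0.083]
0.12 [0.004, -0.551, -0.0, 0.103]
-0.01 [0.032, -0.619, -0.0, 0.124]
-0.14 [0.069, -0.681, -0.0, 0.145]
-0.27 [0.114, -0.739, -0.0, 0.166]
-0.4 [0.166, -0.79, -0.0, 0.186]
-0.53 [0.224, -0.834, -0.0, 0.207]
-0.66 [0.287, -0.87, -0.0, 0.228]
-0.79 [0.354, -0.898, -0.0, 0.248]
-0.92 [0.425, -0.917, -0.0, 0.269]
```

Emit:
{"method": "jog_arm", "body": {"plan": [{"offset": [0, 0, 0.17], "twist": [0, 0, 0], "fingers": -1}, {"offset": [0, 0, 0.34], "twist": [0, 0, 0], "fingers": -1}, {"offset": [0, 0, 0.5], "twist": [0, 0, 0], "fingers": -1}, {"offset": [0, 0, 0.5], "twist": [0, 0, 0], "fingers": -1}]}}

```text
clock: 5.75
position: [0.5588, 0.0767, 0.1236]
ee_rot: [1.18, -2.907, 0.002]
force: [-0.3, 0.2, 0.3]
width: 0.007
gripper_force: 0.0
```

Emit:
{"method": "jog_arm", "body": {"plan": [{"offset": [0, -0.07, 0], "twist": [0, 0, 0], "fingers": -1}, {"offset": [0, -0.13, 0], "twist": [0, 0, 0], "fingers": -1}, {"offset": [0, -0.193, 0], "twist": [0, 0, 0], "fingers": -1}, {"offset": [-0.018, -0.264, 0], "twist": [0, 0, 0.021], "fingers": -1}, {"offset": [-0.027, -0.336, 0], "twist": [0, 0, 0.041], "fingers": -1}, {"offset": [-0.026, -0.409, 0], "twist": [0, 0, 0.062], "fingers": -1}, {"offset": [-0.016, -0.481, 0], "twist": [0, 0, 0.083], "fingers": -1}, {"offset": [0.004, -0.551, 0], "twist": [0, 0, 0.103], "fingers": -1}, {"offset": [0.032, -0.619, 0], "twist": [0, 0, 0.124], "fingers": -1}, {"offset": [0.069, -0.681, 0], "twist": [0, 0, 0.145], "fingers": -1}, {"offset": [0.114, -0.739, 0], "twist": [0, 0, 0.166], "fingers": -1}, {"offset": [0.114, -0.739, 0], "twist": [0, 0, 0.166], "fingers": -1}]}}

```text
clock: 7.25
position: [0.6262, -0.0119, 0.1255]
ee_rot: [0.415, 3.113, -0.001]
force: [-0.3, 0.0, -0.9]
width: 0.004
gripper_force: 0.0
```

Run:
```python
from h import *
o,p,a=now(); print(p,a,o['joints'].round(2),o['clock'],o['force'],cont(-.27,.026))
cv2.imwrite('pics/t2.png',cv2.resize(get_image('top')[150:290,190:360][:,:,::-1],None,fx=4,fy=4,interpolation=2))
cv2.imwrite('pics/s2.png',cv2.resize(get_image('side')[100:300,200:400][:,:,::-1],None,fx=3,fy=3,interpolation=2))
p=cont(-.27,.026);a=-.27+np.pi
for t in np.linspace(-.27,-1.04,10): print(t.round(2),rel(p,a,cont(t,.026),t+np.pi).tolist())
```

```text
[ 0.62619342 -0.011913    0.12549909] 2.876428672611493 [ 0.3   0.62 -0.55  1.67  0.38  0.97  0.92] 7.25 [-0.30137916  0.02357077 -0.91248884] [ 0.62623669 -0.01148047  0.125     ]
-0.27 [0.0, 0.0, -0.0, -0.0]
-0.36 [-0.013, -0.046, -0.0, 0.014]
-0.44 [-0.022, -0.093, -0.0, 0.027]
-0.53 [-0.027, -0.141, -0.0, 0.041]
-0.61 [-0.027, -0.189, -0.0, 0.054]
-0.7 [-0.024, -0.237, -0.0, 0.068]
-0.78 [-0.016, -0.284, -0.0, 0.082]
-0.87 [-0.005, -0.331, -0.0, 0.095]
-0.95 [0.011, -0.376, -0.0, 0.109]
-1.04 [0.03, -0.42, -0.0, 0.123]
```

View pics/s2.png

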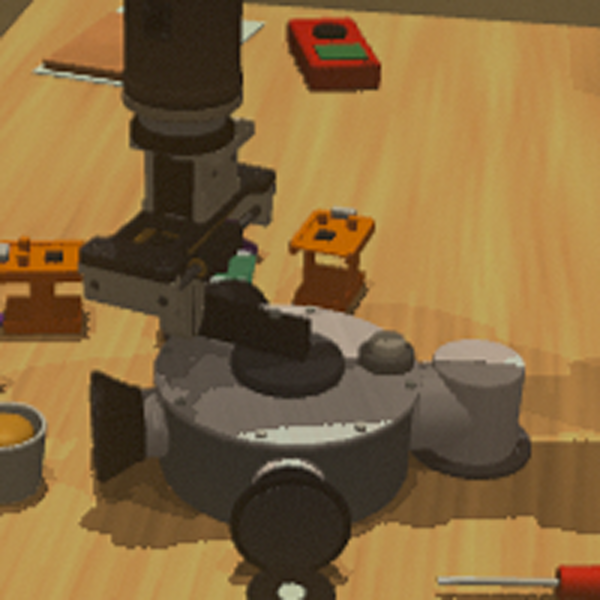

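Emit:
{"method": "jog_arm", "body": {"plan": [{"offset": [-0.013, -0.046, 0], "twist": [0, 0, 0.014], "fingers": -1}, {"offset": [-0.022, -0.093, 0], "twist": [0, 0, 0.027], "fingers": -1}, {"offset": [-0.027, -0.141, 0], "twist": [0, 0, 0.041], "fingers": -1}, {"offset": [-0.027, -0.189, 0], "twist": [0, 0, 0.054], "fingers": -1}, {"offset": [-0.024, -0.237, 0], "twist": [0, 0, 0.068], "fingers": -1}, {"offset": [-0.016, -0.284, 0], "twist": [0, 0, 0.082], "fingers": -1}, {"offset": [-0.005, -0.331, 0], "twist": [0, 0, 0.095], "fingers": -1}, {"offset": [-0.005, -0.331, 0], "twist": [0, 0, 0.095], "fingers": -1}]}}

```text
clock: 8.35
position: [0.6134, -0.0588, 0.1253]
ee_rot: [-1.308, -2.856, 0.0]
force: [0.1, 0.0, -0.7]
width: 0.007
gripper_force: 0.0
```

Run:
```python
from h import *
o,p,a=now(); print(p,a,o['clock'],o['force'],cont(-.87,.026),-.87+np.pi)
im=get_image('top'); S=get_image('side')
for n in ('top','side'):
  for r in landmark_of('lever_tip',n)[:1]:
    q=at_z(n,np.array(r['at'])*[420,560],.115)[:2]-C; print(n,r['conf'],np.hypot(*q),np.arctan2(q[1],q[0]))
cv2.imwrite('pics/ts.png',cv2.resize(np.hstack([im[150:290,210:350],S[140:280,210:350]])[:,:,::-1],None,fx=2.8,fy=2.8,interpolation=2))
```

```text
[ 0.61337746 -0.05878935  0.12530707] 2.282869101630866 8.35 [ 0.09076768  0.00089055 -0.7472663 ] [ 0.61365868 -0.05958082  0.125     ] 2.271592653589793
side 0.87 0.11795169657560571 -0.949777108560627
```

View pics/ts.png

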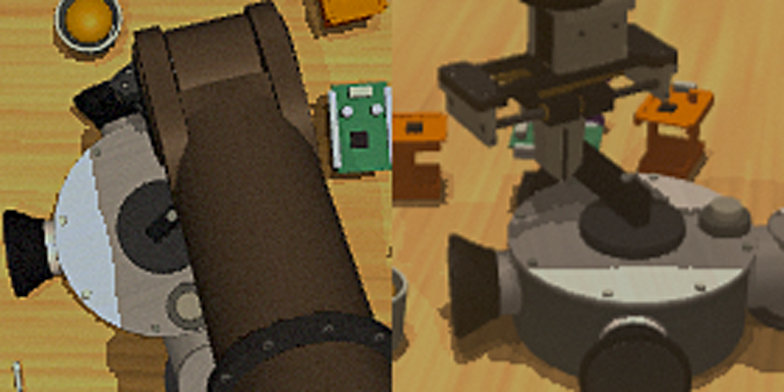

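Run:
```python
from h import *
p=cont(-.87,.026);a=-.87+np.pi
for t in np.linspace(-.87,-1.03,9): print(t.round(2),rel(p,a,cont(t,.026),t+np.pi).tolist())
for off,z in ((.06,.125),(.06,.2)): print('ret',rel(cont(-1.03,.026),-1.03+np.pi,cont(-1.03,off,z),-1.03+np.pi))
```

```text
-0.87 [0.0, 0.0, -0.0, -0.0]
-0.89 [-0.003, -0.011, -0.0, 0.003]
-0.91 [-0.007, -0.021, -0.0, 0.006]
-0.93 [-0.009, -0.032, -0.0, 0.01]
-0.95 [-0.012, -0.043, -0.0, 0.013]
-0.97 [-0.015, -0.054, -0.0, 0.016]
-0.99 [-0.017, -0.065, -0.0, 0.019]
-1.01 [-0.019, -0.076, -0.0, 0.022]
-1.03 [-0.021, -0.087, -0.0, 0.025]
ret [ 0.     0.227 -0.    -0.   ]
ret [ 0.     0.227 -0.5   -0.   ]
```

Emit:
{"method": "jog_arm", "body": {"plan": [{"offset": [-0.003, -0.011, 0], "twist": [0, 0, 0.003], "fingers": -1}, {"offset": [-0.007, -0.021, 0], "twist": [0, 0, 0.006], "fingers": -1}, {"offset": [-0.009, -0.032, 0], "twist": [0, 0, 0.01], "fingers": -1}, {"offset": [-0.012, -0.043, 0], "twist": [0, 0, 0.013], "fingers": -1}, {"offset": [-0.015, -0.054, 0], "twist": [0, 0, 0.016], "fingers": -1}, {"offset": [-0.017, -0.065, 0], "twist": [0, 0, 0.019], "fingers": -1}, {"offset": [-0.019, -0.076, 0], "twist": [0, 0, 0.022], "fingers": -1}, {"offset": [-0.021, -0.087, 0], "twist": [0, 0, 0.025], "fingers": -1}, {"offset": [-0.021, -0.087, 0], "twist": [0, 0, 0.025], "fingers": -1}]}}

```text
clock: 9.68
position: [0.6055, -0.0701, 0.1252]
ee_rot: [1.532, 2.743, -0.001]
force: [1.3, 0.6, 0.9]
width: 0.004
gripper_force: 0.4
```

Emit:
{"method": "jog_arm", "body": {"plan": [{"offset": [0, 0.12, 0], "twist": [0, 0, 0], "fingers": -1}, {"offset": [0, 0.227, 0], "twist": [0, 0, 0], "fingers": -1}, {"offset": [0, 0.227, -0.25], "twist": [0, 0, 0], "fingers": -1}, {"offset": [0, 0.227, -0.6], "twist": [0, 0, 0], "fingers": -1}, {"offset": [0, 0.227, -0.6], "twist": [0, 0, 0], "fingers": -1}]}}

```text
clock: 10.3
position: [0.638, -0.0506, 0.2198]
ee_rot: [1.527, 2.738, 0.007]
force: [0.1, 0.1, 0.4]
width: 0.006
gripper_force: 0.0
```

Run:
```python
from h import *
o,p,a=now(); print(p,a,o['clock'],o['joints'].round(2))
print(rel(p,a,[.5,.12,.22],a), rel(p,a,[.48,.25,.25],a))
```

```text
[ 0.63804713 -0.050637    0.21979885] 2.1241843257923754 10.3 [ 0.25  0.51 -0.38  1.55  0.2   1.12  0.38]
[ 1.451e+00 -1.850e-01 -1.000e-03 -0.000e+00] [ 2.259  0.157 -0.201 -0.   ]
```

Emit:
{"method": "jog_arm", "body": {"plan": [{"offset": [0.3, 0, 0], "twist": [0, 0, 0], "fingers": -1}, {"offset": [0.65, 0, -0.05], "twist": [0, 0, 0], "fingers": -1}, {"offset": [1, 0, -0.1], "twist": [0, 0, 0], "fingers": -1}, {"offset": [1, 0, -0.1], "twist": [0, 0, 0], "fingers": -1}]}}

```text
clock: 10.8
position: [0.5544, 0.0812, 0.2307]
ee_rot: [-1.52, -2.748, -0.003]
force: [0.8, -0.6, 0.5]
width: 0.006
gripper_force: 0.0
```

Emit:
{"method": "jog_arm", "body": {"plan": [{"offset": [0.3, 0.05, 0], "twist": [0, 0, 0], "fingers": -1}, {"offset": [0.65, 0.1, 0], "twist": [0, 0, 0], "fingers": -1}, {"offset": [1, 0.15, 0], "twist": [0, 0, 0], "fingers": -1}, {"offset": [1, 0.15, 0], "twist": [0, 0, 0], "fingers": -1}]}}

```text
clock: 11.3
position: [0.4947, 0.2199, 0.23]
ee_rot: [-1.52, -2.747, -0.002]
force: [0.6, -0.7, -0.0]
width: 0.005
gripper_force: 0.0
```

Run:
```python
from h import *
o,p,a=now(); print(p,a,o['clock'])
im=get_image('top'); S=get_image('side')
for n in ('top','side'):
  for r in landmark_of('lever_tip',n)[:2]:
    q=at_z(n,np.array(r['at'])*[420,560],.115)[:2]-C; print(n,r['conf'],np.hypot(*q),np.arctan2(q[1],q[0]))
cv2.imwrite('pics/top3.png',im[:,:,::-1])
cv2.imwrite('pics/ts2.png',cv2.resize(np.hstack([im[150:290,210:350],S[140:280,210:350]])[:,:,::-1],None,fx=2.8,fy=2.8,interpolation=2))
```

```text
[0.49467484 0.21988466 0.22999759] 2.130566605704169 11.3
top 0.56 0.10819847423126788 -1.027325993241949
side 0.78 0.12265955015454688 -1.0727502528155202
```

View pics/ts2.png

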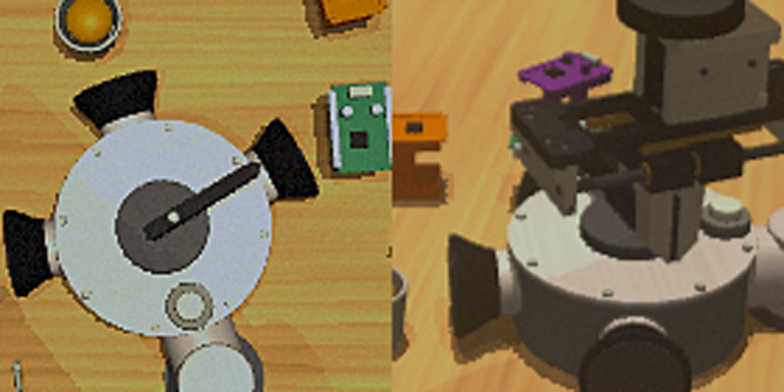

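Run:
```python
from h import *
im=cv2.imread('pics/top3.png')[:,:,::-1].copy(); x=drum(im); print('drum',x)
hsv=cv2.cvtColor(im,cv2.COLOR_RGB2HSV)
for V in (60,80,100):
  P=[]
  for r in range(190,250):
    for c in range(255,325):
      if hsv[r,c,2]<V:
        q=at_z('top',(r,c),.128)[:2]; d=np.hypot(*(q-C))
        if .047<d<.088 and abs((np.arctan2(*(q-C)[::-1])+1.05))<.4: P.append(q)
  P=np.array(P); m=P.mean(0); w,v=np.linalg.eigh(np.cov((P-m).T)); d=m-C
  print(V,len(P),'centroid ang',np.arctan2(d[1],d[0]),'pca',np.arctan(v[1,1]/v[0,1]),'width',np.sqrt(12*w))
m=(hsv[...,2]<45).astype(np.uint8); n,l,s,c=cv2.connectedComponentsWithStats(m)
for i in range(1,n):
  if s[i,4]>200:
    p=at_z('top',c[i][::-1],.06)[:2]-C; print(s[i],np.hypot(*p).round(3),np.arctan2(p[1],p[0]).round(3))
# bolt on lever top
```

```text
drum [ 0.5423069  -0.01511968  0.1020469 ]
60 91 centroid ang -1.0338401726656117 pca -1.0215358726684391 width [0.01502486 0.04082932]
80 98 centroid ang -1.0303520994175472 pca -1.0007590525632188 width [0.0161702  0.04096181]
100 102 centroid ang -1.0349626329344652 pca -1.0262364316117327 width [0.01676014 0.0411398 ]
[   0   56  560    6 1762] 0.487 -0.084
[236 175  30  21 376] 0.135 0.327
[300 193  24  30 373] 0.134 -1.08
[ 115  202  187  218 5208] 0.303 2.484
[261 208  42  28 222] 0.047 -0.955
[211 225  18  31 380] 0.135 1.733
[ 183  374   54   46 1440] 0.472 2.797
```

Emit:
{"method": "jog_arm", "body": {"plan": [{"offset": [-0.3, -0.05, 0], "twist": [0, 0, 0], "fingers": -1}, {"offset": [-0.65, -0.1, 0], "twist": [0, 0, 0], "fingers": -1}, {"offset": [-1, -0.15, 0], "twist": [0, 0, 0], "fingers": -1}, {"offset": [-1, -0.15, 0], "twist": [0, 0, 0], "fingers": -1}]}}

```text
clock: 12.0
position: [0.5579, 0.0683, 0.2295]
ee_rot: [1.545, 2.734, -0.004]
force: [-0.6, 0.9, -0.4]
width: 0.008
gripper_force: 0.0
```

Emit:
{"method": "jog_arm", "body": {"plan": [{"offset": [-0.3, 0, 0], "twist": [0, 0, 0], "fingers": -1}, {"offset": [-0.65, 0, 0.05], "twist": [0, 0, 0], "fingers": -1}, {"offset": [-1, 0, 0.1], "twist": [0, 0, 0.007], "fingers": -1}, {"offset": [-1, 0, 0.4], "twist": [0, 0, 0.007], "fingers": -1}, {"offset": [-1, 0, 0.7], "twist": [0, 0, 0.007], "fingers": -1}, {"offset": [-1, 0, 0.7], "twist": [0, 0, 0.007], "fingers": -1}]}}

```text
clock: 12.75
position: [0.632, -0.0527, 0.1218]
ee_rot: [-1.589, -2.703, 0.006]
force: [-0.7, -0.9, 1.2]
width: 0.006
gripper_force: 0.0
```

Run:
```python
from h import *
o,p,a=now(); print(p,a,o['clock'],o['force'])
print(rel(p,a,cont(-1.03,.035),a),rel(p,a,cont(-1.03,.026),np.pi-1.03),rel(p,a,cont(-1.077,.026),np.pi-1.077))
```

```text
[ 0.63198218 -0.05266702  0.12179541] 2.0784703273144878 12.75 [-0.74593964 -0.87222447  1.16026256]
[-0.016 -0.151 -0.021 -0.   ] [-0.018 -0.211 -0.021 -0.005] [-0.026 -0.236 -0.021  0.002]
```

Run:
```python
from h import *
p=cont(-1.03,.06);a=np.pi-1.03-.044
print(rel(p,a,cont(-1.05,.035),a),rel(p,a,cont(-1.05,.026),a),rel(p,a,cont(-1.077,.026),np.pi-1.077)); print(cont(-1.077,.026))
```

```text
[-0.012 -0.177 -0.    -0.   ] [-0.014 -0.237 -0.    -0.   ] [-0.019 -0.251 -0.     0.   ]
[ 0.60301181 -0.07331991  0.125     ]
```

Emit:
{"method": "jog_arm", "body": {"plan": [{"offset": [0, 0, 0], "twist": [0, 0, 0], "fingers": -1}, {"offset": [0, 0, 0], "twist": [0, 0, 0], "fingers": -1}]}}

```text
clock: 13.0
position: [0.636, -0.0518, 0.1275]
ee_rot: [1.59, 2.706, 0.003]
force: [0.5, 0.6, 0.1]
width: -0.001
gripper_force: 0.0
```

Emit:
{"method": "jog_arm", "body": {"plan": [{"offset": [-0.006, -0.09, 0], "twist": [0, 0, 0], "fingers": -1}, {"offset": [-0.012, -0.177, 0], "twist": [0, 0, 0], "fingers": -1}, {"offset": [-0.013, -0.205, 0], "twist": [0, 0, 0], "fingers": -1}, {"offset": [-0.015, -0.225, 0], "twist": [0, 0, 0], "fingers": -1}, {"offset": [-0.017, -0.236, 0], "twist": [0, 0, 0], "fingers": -1}, {"offset": [-0.018, -0.244, 0], "twist": [0, 0, 0], "fingers": -1}, {"offset": [-0.019, -0.251, 0], "twist": [0, 0, 0], "fingers": -1}, {"offset": [-0.019, -0.251, 0], "twist": [0, 0, 0], "fingers": -1}, {"offset": [-0.019, -0.251, 0], "twist": [0, 0, 0], "fingers": -1}]}}

```text
clock: 14.12
position: [0.6033, -0.0726, 0.1253]
ee_rot: [1.591, 2.709, 0.0]
force: [1.8, 0.3, 1.4]
width: 0.002
gripper_force: 0.9
```

Emit:
{"method": "jog_arm", "body": {"plan": [{"offset": [0, 0.12, 0], "twist": [0, 0, 0], "fingers": -1}, {"offset": [0, 0.25, 0], "twist": [0, 0, 0], "fingers": -1}, {"offset": [0, 0.25, -0.25], "twist": [0, 0, 0], "fingers": -1}, {"offset": [0, 0.25, -0.6], "twist": [0, 0, 0], "fingers": -1}, {"offset": [0, 0.25, -0.7], "twist": [0, 0, 0], "fingers": -1}]}}

```text
clock: 14.75
position: [0.637, -0.0544, 0.2334]
ee_rot: [1.59, 2.706, 0.003]
force: [1.1, -0.8, -0.2]
width: 0.007
gripper_force: 0.0
```

Emit:
{"method": "jog_arm", "body": {"plan": [{"offset": [0.3, 0, 0], "twist": [0, 0, 0], "fingers": -1}, {"offset": [0.65, 0, 0], "twist": [0, 0, 0], "fingers": -1}, {"offset": [1, 0, 0], "twist": [0, 0, 0], "fingers": -1}, {"offset": [1, 0, 0], "twist": [0, 0, 0], "fingers": -1}]}}

```text
clock: 15.25
position: [0.5601, 0.0809, 0.2299]
ee_rot: [-1.58, -2.712, 0.0]
force: [0.2, -1.0, -0.4]
width: 0.001
gripper_force: 0.0
```

Emit:
{"method": "jog_arm", "body": {"plan": [{"offset": [0.3, 0.05, 0], "twist": [0, 0, 0], "fingers": -1}, {"offset": [0.65, 0.1, 0], "twist": [0, 0, 0], "fingers": -1}, {"offset": [1, 0.15, 0], "twist": [0, 0, 0], "fingers": -1}, {"offset": [1, 0.15, 0], "twist": [0, 0, 0], "fingers": -1}]}}

```text
clock: 15.75
position: [0.5074, 0.2223, 0.2298]
ee_rot: [-1.581, -2.712, -0.001]
force: [-0.2, -0.0, -0.5]
width: 0.005
gripper_force: 0.0
```

```bash
cat >> h.py <<'E'
def lever(im):
  hsv=cv2.cvtColor(im,cv2.COLOR_RGB2HSV)
  for V in (60,80,100):
    P=[]
    for r in range(190,250):
      for c in range(255,325):
        if hsv[r,c,2]<V:
          q=at_z('top',(r,c),.128)[:2]; d=np.hypot(*(q-C))
          if .047<d<.088 and abs((np.arctan2(*(q-C)[::-1])+1.05))<.4: P.append(q)
    P=np.array(P); m=P.mean(0); w,v=np.linalg.eigh(np.cov((P-m).T)); d=m-C
    print(V,len(P),'centroid ang',np.arctan2(d[1],d[0]),'pca',np.arctan(v[1,1]/v[0,1]),'width',np.sqrt(12*w))
E
python3 - <<'E'
from h import *
o,p,a=now(); print(p,a,o['clock'])
im=get_image('top'); cv2.imwrite('pics/top4.png',im[:,:,::-1]); lever(im)
for r in landmark_of('lever_tip','top')[:1]:
    q=at_z('top',np.array(r['at'])*[420,560],.115)[:2]-C; print(r['conf'],np.hypot(*q),np.arctan2(q[1],q[0]))
for r in regions_of('fan_top','top')[:2]:
    m,v,P=pca(im,r['region'],.107); print(r['conf'],len(P),m)
print('geom fan',C-.079*np.array([np.cos(.326),np.sin(.326)]))
E
```

```text
[0.50735284 0.22230982 0.22984296] 2.085837756449738 15.75
60 91 centroid ang -1.0799477368144588 pca -1.0694352321369742 width [0.01491872 0.04042894]
80 98 centroid ang -1.0736430350134596 pca -1.0580579442624067 width [0.01612066 0.04070853]
100 100 centroid ang -1.0760136319555638 pca -1.06852797694481 width [0.01643362 0.04064094]
0.73 0.10890166609124416 -1.0347877273056831
0.54 118 [ 0.46739081 -0.04035408]
geom fan [ 0.46736086 -0.04050025]
```

Run:
```python
from h import *
o,p,a=now(); F=np.array([.4674,-.0405]); print(p,a)
m=(p[:2]+F)/2; print(rel(p,a,[*m,.2],a),rel(p,a,[*F,.15],a))
```

```text
[0.5099963  0.21672216 0.22954644] 2.077732415950317
[-0.681 -0.54   0.197 -0.   ] [-1.361 -1.081  0.53  -0.   ]
```

Emit:
{"method": "jog_arm", "body": {"plan": [{"offset": [-0.23, -0.18, 0.05], "twist": [0, 0, 0], "fingers": -1}, {"offset": [-0.46, -0.36, 0.1], "twist": [0, 0, 0], "fingers": -1}, {"offset": [-0.68, -0.54, 0.2], "twist": [0, 0, 0], "fingers": -1}, {"offset": [-0.68, -0.54, 0.2], "twist": [0, 0, 0], "fingers": -1}]}}

```text
clock: 16.4
position: [0.4876, 0.0837, 0.1988]
ee_rot: [-1.602, -2.701, 0.007]
force: [0.3, 0.5, 0.6]
width: 0.001
gripper_force: 0.0
```

Emit:
{"method": "jog_arm", "body": {"plan": [{"offset": [-0.23, -0.18, 0.05], "twist": [0, 0, 0], "fingers": -1}, {"offset": [-0.46, -0.36, 0.15], "twist": [0, 0, 0], "fingers": -1}, {"offset": [-0.68, -0.54, 0.25], "twist": [0, 0, 0], "fingers": -1}, {"offset": [-0.68, -0.54, 0.33], "twist": [0, 0, 0], "fingers": -1}, {"offset": [-0.68, -0.54, 0.33], "twist": [0, 0, 0], "fingers": -1}, {"offset": [-0.68, -0.54, 0.33], "twist": [0, 0, 0], "fingers": -1}]}}

```text
clock: 17.15
position: [0.4679, -0.0376, 0.1512]
ee_rot: [1.589, 2.709, 0.001]
force: [0.3, -0.4, 0.6]
width: 0.001
gripper_force: 0.0
```

Run:
```python
from h import *
L=[now() for _ in range(4)]; p=np.mean([l[1] for l in L],0); a=L[0][2]; print(p,a,L[0][0]['force'])
get_image('top'); o,p,a=now(); print(p,a)
print(rel(p,a,[.4674,-.0405,.118],a))
cv2.imwrite('pics/s5.png',cv2.resize(get_image('side')[100:280,220:420][:,:,::-1],None,fx=3,fy=3,interpolation=2))
```

```text
[ 0.46793193 -0.0375549   0.1511832 ] 2.0806748333537874 [ 0.31525439 -0.39327037  0.64947963]
[ 0.46795418 -0.03752336  0.15125845] 2.080888624588736
[-0.016 -0.013  0.222 -0.   ]
```

View pics/s5.png

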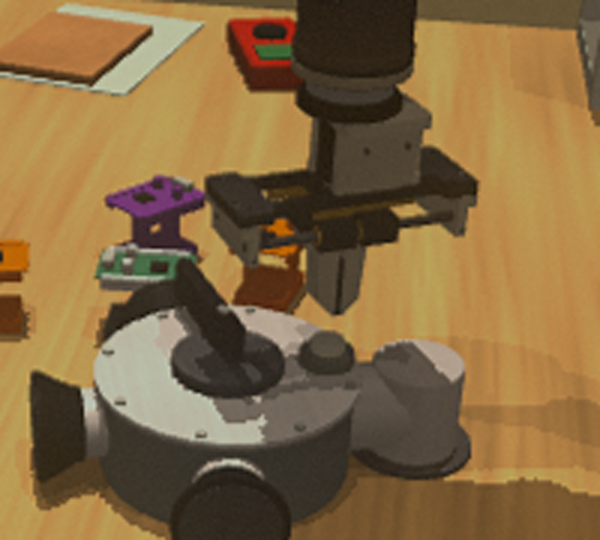

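The closed fingertips (335,310) hang right above the button (325,350), and the gripper is clear of the lever. I'll press now.

Emit:
{"method": "jog_arm", "body": {"plan": [{"offset": [-0.016, -0.013, 0.08], "twist": [0, 0, 0], "fingers": -1}, {"offset": [-0.016, -0.013, 0.14], "twist": [0, 0, 0], "fingers": -1}, {"offset": [-0.016, -0.013, 0.17], "twist": [0, 0, 0], "fingers": -1}, {"offset": [-0.016, -0.013, 0.19], "twist": [0, 0, 0], "fingers": -1}, {"offset": [-0.016, -0.013, 0.205], "twist": [0, 0, 0], "fingers": -1}, {"offset": [-0.016, -0.013, 0.215], "twist": [0, 0, 0], "fingers": -1}, {"offset": [-0.016, -0.013, 0.222], "twist": [0, 0, 0], "fingers": -1}, {"offset": [-0.016, -0.013, 0.222], "twist": [0, 0, 0], "fingers": -1}]}}

```text
clock: 18.25
position: [0.4665, -0.0416, 0.1181]
ee_rot: [1.591, 2.709, -0.001]
force: [-6.3, -0.3, 13.8]
width: 0.008
gripper_force: 6.8
```

Emit:
{"method": "jog_arm", "body": {"plan": [{"offset": [0, 0, 0.005], "twist": [0, 0, 0], "fingers": -1}, {"offset": [0, 0, 0.008], "twist": [0, 0, 0], "fingers": -1}, {"offset": [0, 0, 0.008], "twist": [0, 0, 0], "fingers": -1}]}}

```text
clock: 18.62
position: [0.4665, -0.0416, 0.1178]
ee_rot: [1.591, 2.708, -0.001]
force: [-10.7, -0.1, 27.1]
width: 0.004
gripper_force: 13.7
```

The force is well past the 4 N spring, so the button has bottomed out. Releasing.

Emit:
{"method": "jog_arm", "body": {"plan": [{"offset": [0, 0, -0.05], "twist": [0, 0, 0], "fingers": -1}, {"offset": [0, 0, -0.2], "twist": [0, 0, 0], "fingers": -1}, {"offset": [0, 0, -0.5], "twist": [0, 0, 0], "fingers": -1}, {"offset": [0, 0, -0.75], "twist": [0, 0, 0], "fingers": -1}, {"offset": [0, 0, -0.75], "twist": [0, 0, 0], "fingers": -1}]}}

```text
clock: 19.25
position: [0.4689, -0.0415, 0.2316]
ee_rot: [1.589, 2.704, 0.005]
force: [0.5, -1.0, -0.7]
width: 0.007
gripper_force: 0.0
```

Emit:
{"method": "jog_arm", "body": {"plan": [{"offset": [0.35, 0.27, 0], "twist": [0, 0, 0], "fingers": -1}, {"offset": [0.7, 0.54, 0], "twist": [0, 0, 0], "fingers": -1}, {"offset": [1, 0.8, 0], "twist": [0, 0, 0], "fingers": -1}, {"offset": [1, 0.8, 0], "twist": [0, 0, 0], "fingers": -1}, {"offset": [1, 0.8, 0], "twist": [0, 0, 0], "fingers": -1}]}}

```text
clock: 19.88
position: [0.4983, 0.1477, 0.2278]
ee_rot: [-1.59, -2.709, 0.002]
force: [-0.4, -1.1, -0.2]
width: 0.005
gripper_force: 0.0
```

Run:
```python
from h import *
o,p,a=now(); print(p,o['clock'])
im=get_image('top'); lever(im); S=get_image('side')
cv2.imwrite('pics/ts6.png',cv2.resize(np.hstack([im[150:290,210:350],S[140:280,210:350]])[:,:,::-1],None,fx=2.8,fy=2.8,interpolation=2))
```

```text
[0.49825053 0.14765072 0.22779257] 19.875
60 91 centroid ang -1.0799477368144588 pca -1.0694352321369742 width [0.01491872 0.04042894]
80 100 centroid ang -1.0760136319555638 pca -1.06852797694481 width [0.01643362 0.04064094]
100 100 centroid ang -1.0760136319555638 pca -1.06852797694481 width [0.01643362 0.04064094]
```

View pics/ts6.png

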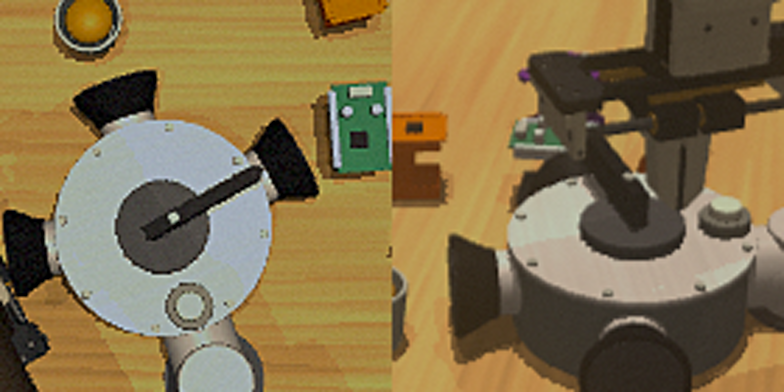

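The lever points at the right hood, the button is back up, and the board, pot and spool are where they were. Handing in.

```bash
python3 -c "
from cell import *
print(sign_off())"
```

```text
the job is handed in; nothing more can be done
None
```

Job handed in at about 20 s: the lever points at the right hood, the one with the green board in front, within about 0.01 rad by camera; the fan button was then pressed to its stop and let go.

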